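Lock the filter panel of the vacuum pump

TASK

The filter panel on top of the vacuum pump has sprung ajar. Set a closed fingertip in the slot of its round blue quarter-turn fastener, press the panel down until it is shut, and while pressing turn the fastener clockwise until it stops at the green mark, so that the panel stays shut when you let go. Only push: do not lift the panel, and leave the vial, the jar and the cup beside the pump where they stand.

Things in the scene. Friction and masses are not known exactly. Their poses are not given: they have to be found in the camera images.
- pump: White vacuum pump housing, open top, 220 x 220 x 95 mm high, fixed on the desk. Origin: centre of its underside. Its x axis points from its front (gauge, hose barbs; robot's side) to its back, y to its left, z up. A grey hinged panel, 206 x 214 x 6 mm, covers its top; the hinge line is at x = +100, z = 96 mm along the back edge; shut, the panel's upper face is at z = 102 mm.
- panel (a joint): Opening angle of the panel, rad: 0 = shut (hard stop). A spring holds it ajar at about 0.15 to 0.23, and lifts it again if it is let go unlocked. About 6 N straight down on the fastener holds it shut. Once locked it rests at about 0.01 to 0.025 (play of the cam).
- fastener (a joint): Turn of the fastener, rad, clockwise seen from above: 0 = open (white line at red mark on the pump's right), 1.571 = locked (white line at green mark at the front); hard stops at both. Starts at 0 to 0.3; about 0.06 N m turns it; stays where left. The cam under it passes beneath its keeper only if the panel is kept shut from 0.8 rad onward.
- slot_center (a point): Centre of the slot's floor, on the turning axis. The fastener is a blue dial, 96 mm diameter, in an aluminium ring (outer diameter 114 mm). The slot crosses the dial: 38 mm wide, 15 mm deep, solid black floor, 88 mm long at its sides, its ends closed by the ring 8 mm above the floor. The dial's top is 15 mm above this point.
- slot_end (a point): Point on the slot's floor 30 mm from slot_center along the slot, at the end with the white line; it turns with the fastener. From slot_center to here is the direction of the slot: the pump's -y at 0, its -x at 1.571.
- vial_amber: Loose amber vial with grey stopper, 44 mm diameter, 122 mm high, standing by the pump; not to be disturbed. Origin: centre of its underside.
- jar_blue: Loose small white jar with blue lid, 28 mm diameter, 42 mm high, standing by the pump; not to be disturbed. Origin: centre of its underside.
- sample_cup: Loose sample cup with red lid, 60 mm diameter, 70 mm high, standing by the pump; not to be disturbed. Origin: centre of its underside.
- slot_shut (a point): Fixed point of the pump where slot_center lies when the panel is shut (pump frame: x = -40, y = 0, z = 106 mm). With the panel ajar, slot_center is about 20 to 30 mm higher than this.

How it is judged:
By the outcome, as a careful person would: the job done as asked, in the order asked, and still so for the second after the job is handed in, with the robot touching nothing.
It also fails if it takes over 45 s, if anything falls off the work surface, if the arm or the gripper's body presses on something with over 40 N, if the wrist force passes 120 N, or if a joint passes its speed limit or range.

ROBOT

A 6-joint arm with a two-finger parallel gripper is mounted at the origin on a cart in front of the work surface, level with it; the furniture and walls round the work are solid. World frame = base frame: x ahead of the robot, y to its left, z up, the work surface at z = 0. Lengths are in mm, angles in rad, forces in N, time in s.
With the tool pointing down it reaches from about 275 to 725 mm from the base axis. Payload 5.6 kg.
Tool frame: the origin (TCP) lies at the very end of the fingers, on their centre line; the grasp point (between the pads) lies 19 mm behind it (r.hold_point_z is the distance from the TCP to the grasp point, in mm); y points along the fingers, z is the direction in which the jaws open and shut, and the axes are right-handed (so a half turn about y gives the same grasp; the last joint's range is limited). The gripper opens to 85 mm and grips with 20 to 120 N. Pads are 22 mm wide; open, the fingers measure 114 mm over their backs; the gripper's body (76 mm by 85 mm) begins 54 mm behind the grasp point. The pads swing forward as they close: fully open they stand 13 mm farther back than shut.
Start: joints at [-1.035, 0.255, 0.108, 0, -1.424, -0.285], TCP at [136.519, -532.781, 231.283] pointing down, gripper open.
Joint ranges: [-2.95, 2.95], [-1.21, 1.97], [-1.09, 1.5], [-2.87, 1.71], [-2.94, -0.07], [-3.05, 3.05]. Speed limits (rad/s): [2.57, 2.57, 3.14, 3.14, 3.14, 3.14].

INTERFACE

Orientations are given as a unit quaternion [x, y, z, w].
In Python, from cell import monitor, viewer, workorder, r gives the robot as it stands.
- The arm moves only by the tool play_rows, never from a script. Its argument "motion" is a list of rows, each an object with "grip": the opening in per cent of the stroke, from 0 (shut) to 100 (fully open); "delta_pos": the shift along the tool's x, y, z in mm, a list of three; "turn": the turn, a rotation vector about the tool's x, y, z in degrees, a list of three. In form: [{"grip": grip, "delta_pos": [dx, dy, dz], "turn": [wx, wy, wz]}, ...]. A call has 1 to 12 rows; each row is the pose to reach, as a shift and turn from the pose commanded when the call began, along the tool's axes at that moment; what a row does not reach only later rows make up. A row lasts 1/8 s, in which the tool goes at most 62.5 mm and 10.7 degrees, less where a joint would pass 70% of its speed; a pose out of reach is approached as far as the arm can. A call with a gripper value outside its range is refused whole. The fingers move at their own pace and stop on an object; "squeeze" is the grip in N (left out, the last holds). Time passes only in rows, so rows that repeat a pose let the fingers close. It gives the time, the measured TCP pose, the force and the opening at its end, in the units of the state.
- monitor.read_state(): the state, without advancing time (a new reading comes with each control period).
- viewer.grab_frame(name): name is "side" or "top" or "wrist"; returns the picture (480x640x3 uint8, red, green, blue); there is no depth.
- viewer.camera_info(name): a dict with "intrinsics" (3x3 intrinsics, pixels), "world_to_cam" (4x4, takes a point from world to camera coordinates); the wrist camera has in their place "T_tool_cam" (4x4, takes a point from camera to tool coordinates, whose origin is the TCP and whose axes are the tool frame's). Camera axes: x right, y down, z forward; pixel columns grow to the right and rows downward; lengths in mm; the calibration is good to about 2 mm. The wrist camera is an equidistant fisheye: a pixel r from the principal point sees the ray r / f radians off the axis. A picture is of the moment at which its call begins: read the wrist's pose just before it. camera_info takes no time and is no camera call.
- workorder.hand_in(): hands the job in, once; it reports no verdict.
Trained networks look in the newest picture that a camera, given by its name, has taken for a name from the list of things; names that differ only in an ending like _2 or _b are one class to them, and where a whole thing is asked for, a point or a joint stands for the part that bears it (a point fixed in the world has none). Each returns a list of dicts, best first, with "p" (0 to 1); they miss things now and then, are a little off and sometimes report something else, mostly with a low value. They report only what shows in the picture. A call takes as long as a camera call.
- viewer.masks_of(camera, thing): "pixels" (480x640 bool, what is visible of it) and "rect" ([centre column, centre row, width, height] as shares, 0 to 1, of the picture: columns of its width, rows of its height, round what is visible of it).
- viewer.spot_point(camera, thing): "xy" ([column, row] as shares, 0 to 1, of the picture: columns of its width, rows of its height: a listed point, or the origin of a listed thing).
The state is a dict: "time_s": time; "qpos": joint angles; "dq": joint speeds; "effort": joint torques, N m; "tcp_pos": TCP position; "eef_rot": TCP orientation; "ft_force": force on the tool from outside, world axes, zero at the start; "torque": the same for the moment, N m; "finger_gap": opening from 0.0 (shut) to 1.0 (fully open).
Only numpy, scipy, OpenCV 4.12 (cv2) and the standard library are available. Lean on these libraries where they do the work, as an engineer would, in place of code of your own. Each camera call takes 0.05 s, during which the arm holds its last target.

## Working session

There is one attempt and no reset: what is moved stays moved. The work goes in short steps, Python scripts to look and compute and a tool call to move; the robot and the scene stay as the last step left them, time stands still between calls to the robot, and variables do not carry over. Pictures are saved under pics/ and viewed, and the job is handed in when it is done.

Besides the shell and the picture viewer there is one more tool, called after "Emit:" as name(argument=value, ...), one argument or row to a line, values as JSON. play_rows: Moves the arm, as the interface text tells. Its arguments: {"type":"object","properties":{"motion":{"type":"array"},"squeeze":{"type":"number"}},"required":["motion"]}

```bash
mkdir -p pics; ls
python3 - <<'E'
from cell import monitor, viewer, workorder, r
import cv2
print(monitor.read_state())
for c in("side","top","wrist"):
    im=viewer.grab_frame(c); cv2.imwrite(f"pics/{c}0.png",im[:,:,::-1])
    print(c,viewer.camera_info(c))
    for n in("slot_center","slot_end","pump","vial_amber","jar_blue","sample_cup","slot_shut"):
        try: print(n,[(d['p'],d['xy']) for d in viewer.spot_point(c,n)][:2])
        except Exception as e: print(n,e)
print(r.hold_point_z)
E
```

```text
pics
{'time_s': 0.0, 'qpos': array([-1.03539438e+00,  2.55788111e-01,  1.06972166e-01, -4.74596416e-04,
       -1.42389350e+00, -2.84609834e-01]), 'dq': array([ 0.00116789,  0.00060818,  0.0011903 ,  0.00065443, -0.0001408 ,
       -0.00065403]), 'effort': array([ 9.33466799e-04, -3.86630237e+01,  2.37935901e+01,  5.36467999e+00,
       -6.21475599e-03, -2.06455644e-05]), 'tcp_pos': array([ 136.42885482, -532.29030778,  230.36132148]), 'eef_rot': array([-0.70087099, -0.08829423,  0.08852905,  0.70224396]), 'ft_force': array([ 0.66085643,  0.97639805, -0.0704522 ]), 'torque': array([-0.03120165, -0.00021202, -0.00706219]), 'finger_gap': 1.0046262254989042}
side {'intrinsics': array([[498.87819242,   0.        , 322.81984594],
       [  0.        , 498.87819242, 244.36526802],
       [  0.        ,   0.        ,   1.        ]]), 'world_to_cam': array([[ 9.52548197e-01, -3.04104167e-01,  1.31372701e-02,
        -5.77960002e+02],
       [-1.62911327e-01, -5.45795843e-01, -8.21928706e-01,
        -8.83472825e+00],
       [ 2.57122212e-01,  7.80786497e-01, -5.69438860e-01,
         9.81593
[... 1131 characters left out ...]

slot_shut [(0.85, [0.5175, 0.4842])]
wrist {'intrinsics': array([[371.64829954,   0.        , 323.23426577],
       [  0.        , 371.64829954, 240.50138654],
       [  0.        ,   0.        ,   1.        ]]), 'T_tool_cam': array([[-9.57602033e-04,  9.63881388e-01,  2.66330157e-01,
        -6.85743681e+01],
       [-4.03597674e-04, -2.66330630e-01,  9.63881649e-01,
        -1.43204492e+02],
       [ 9.99999460e-01,  8.15524795e-04,  6.44059039e-04,
         5.65554743e-01],
       [ 0.00000000e+00,  0.00000000e+00,  0.00000000e+00,
         1.00000000e+00]])}
slot_center []
slot_end []
pump []
vial_amber []
jar_blue []
sample_cup [(0.59, [0.7742, 0.9154])]
slot_shut []
18.700000000000003
```

View pics/side0.png

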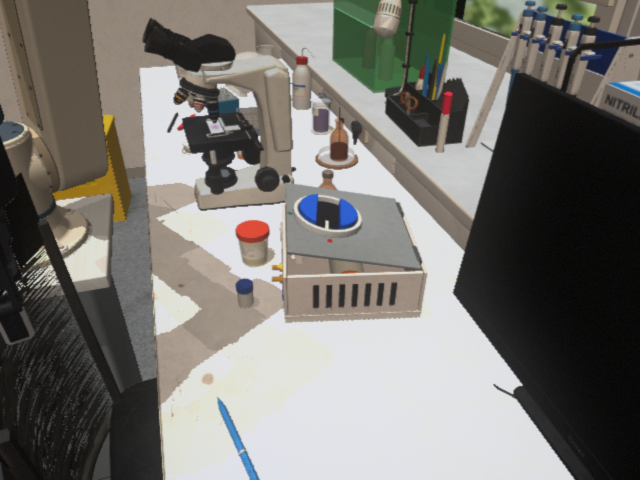

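View pics/top0.png

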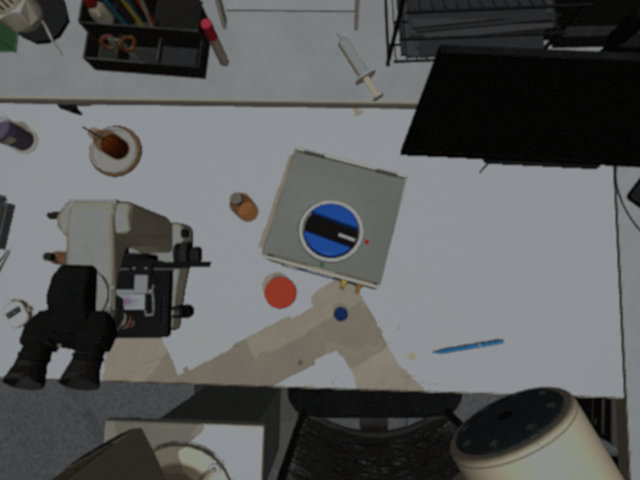

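View pics/wrist0.png

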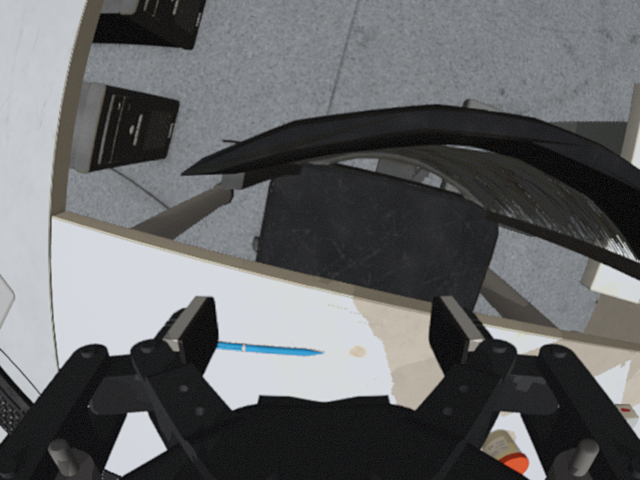

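Run:
```python
import cv2
a=cv2.imread("pics/side0.png")[170:330,260:440]; b=cv2.imread("pics/top0.png")[130:330,220:420]
cv2.imwrite("pics/sz.png",cv2.resize(a,None,fx=4,fy=3.75,interpolation=2)); cv2.imwrite("pics/tz.png",cv2.resize(b,None,fx=3,fy=3,interpolation=2))
```

```text
(no output)
```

View pics/sz.png

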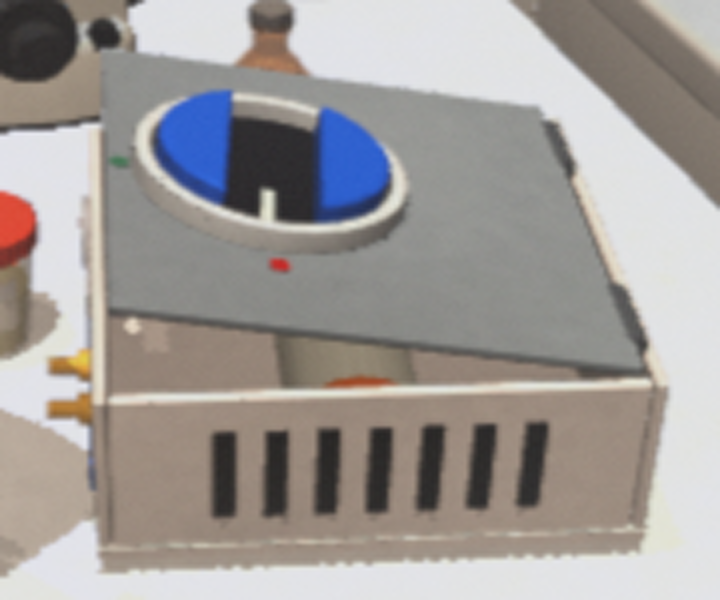

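View pics/tz.png

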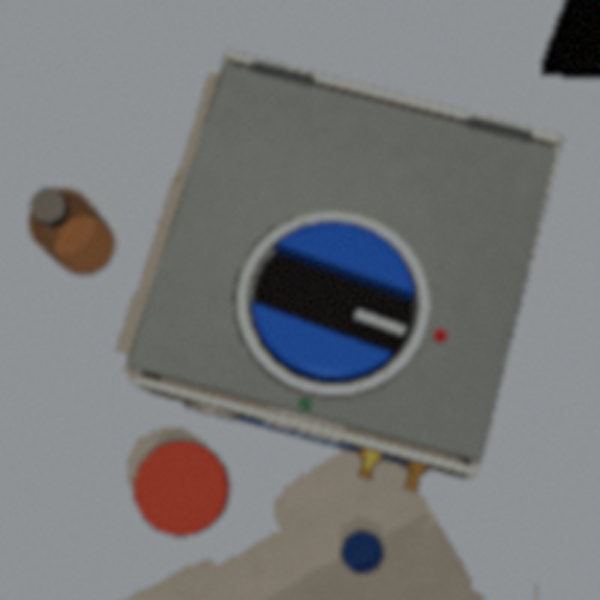

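```bash
cat > h.py <<'E'
import numpy as np
from cell import viewer
C={c:viewer.camera_info(c) for c in("side","top")}
def proj(c,P):
    T=C[c]["world_to_cam"];K=C[c]["intrinsics"];q=T[:3,:3]@P+T[:3,3];q=K@q;return q[:2]/q[2]
def pump(p,v): 
    c,s=np.cos(p[2]),np.sin(p[2]);return np.array([p[0]+c*v[0]-s*v[1],p[1]+s*v[0]+c*v[1],v[2]])
def panel(p,v): # v in pump frame when shut
    a=p[3];x,z=v[0]-100,v[2]-96
    return pump(p,[100+x*np.cos(a)+z*np.sin(a),v[1],96-x*np.sin(a)+z*np.cos(a)])
def slot(p,d): 
    f=p[4];return panel(p,[-40-d*np.sin(f),-d*np.cos(f),106])
E
cat > fit.py <<'E'
from h import *
from scipy.optimize import least_squares
L=[("side",285.5,183.3,panel,[-106,107,102]),("side",395.8,198.8,panel,[100,107,102]),("side",286.8,252.1,panel,[-106,-107,102]),("side",420,267.9,panel,[100,-107,102]),
("side",285,322,pump,[-110,-110,0]),("side",420,316.7,pump,[110,-110,0]),("side",286.3,277.2,pump,[-110,-110,95]),("side",425,271.9,pump,[110,-110,95]),
("top",294,151.7,panel,[100,107,102]),("top",405.3,179.3,panel,[100,-107,102]),("top",378.3,283.3,panel,[-106,-107,102]),("top",263.3,253.3,panel,[-106,107,102]),
("side",.5111*640,.4492*480,slot,0),("top",.5139*640,.4835*480,slot,0),("side",.5134*640,.4635*480,slot,30),("top",.5445*640,.4996*480,slot,30)]
f=lambda p:np.concatenate([proj(c,F(p,v))-[x,y] for c,x,y,F,v in L])
s=least_squares(f,[500,-270,-.2,.19,.1],loss="soft_l1");print(s.x);print(f(s.x).reshape(-1,2).round(1).tolist())
p=s.x;print("center",slot(p,0),"end",slot(p,30),"shut",pump(p,[-40,0,106]))
np.save("p.npy",p)
E
python3 fit.py
```

```text
[ 5.54948213e+02 -2.93489608e+02 -2.37091623e-01  1.79927043e-01
 -1.88365391e+01]
[[-0.1, -0.6], [-1.0, -0.9], [0.1, -0.3], [1.6, -0.4], [-0.9, 1.7], [-0.4, 1.5], [-4.2, -0.1], [2.3, 0.2], [-0.1, -1.7], [-0.4, -1.1], [1.4, 0.4], [-2.1, -1.4], [-0.8, 1.0], [0.9, 0.1], [-1.0, 3.9], [-2.4, -3.1]]
center [ 520.00355025 -285.04570783  130.89265881] end [ 512.58440807 -314.11375637  130.96254045] shut [ 516.06720521 -284.09454383  106.        ]
```

```bash
cat >> h.py <<'E'
from scipy.spatial.transform import Rotation as R
from cell import monitor
def mv(P,ang,s=None):
    """delta to world P with tool down and tool z axis at horizontal world angle ang (deg)"""
    s=s or monitor.read_state();M=R.from_quat(s["eef_rot"]).as_matrix()
    y=np.array([0,0,-1.]);z=np.array([np.cos(np.radians(ang)),np.sin(np.radians(ang)),0]);x=np.cross(y,z)
    T=np.column_stack([x,y,z])
    return (M.T@(np.array(P)-s["tcp_pos"])).round(1).tolist(), np.degrees(R.from_matrix(M.T@T).as_rotvec()).round(1).tolist()
E
python3 - <<'E'
from h import *
p=np.load("p.npy");s=monitor.read_state()
M=R.from_quat(s["eef_rot"]).as_matrix();print(M.round(3), "zang",np.degrees(np.arctan2(M[1,2],M[0,2])))
e=slot(p,25);c=slot(p,0);print(e)
d=np.degrees(np.arctan2(*(e-c)[[1,0]]));print("slot dir",d)
for a in (d,d+180,d+90,d-90): print(a,mv([e[0],e[1],200],a))
from cell import monitor as m
print(s["time_s"])
E
```

```text
[[ 0.969  0.    -0.248]
 [ 0.248 -0.     0.969]
 [ 0.    -1.    -0.   ]] zang 104.36939808155562
[ 513.82093177 -309.26908161  130.95089351]
slot dir -104.31811735053965
-104.31811735053965 ([421.0, 31.3, 122.9], [0.0, -151.3, -0.0])
75.68188264946035 ([421.0, 31.3, 122.9], [0.0, 28.7, 0.0])
-14.318117350539652 ([421.0, 31.3, 122.9], [-0.0, 118.7, 0.0])
-194.31811735053964 ([421.0, 31.3, 122.9], [0.0, -61.3, 0.0])
1.2
```

Emit:
play_rows(
  motion=[
    {"grip": 0, "delta_pos": [50, 5, 15], "turn": [0, -10, 0]},
    {"grip": 0, "delta_pos": [100, 10, 30], "turn": [0, -20, 0]},
    {"grip": 0, "delta_pos": [150, 15, 45], "turn": [0, -30, 0]},
    {"grip": 0, "delta_pos": [200, 20, 60], "turn": [0, -40, 0]},
    {"grip": 0, "delta_pos": [250, 25, 75], "turn": [0, -50, 0]},
    {"grip": 0, "delta_pos": [300, 30, 90], "turn": [0, -60, 0]},
    {"grip": 0, "delta_pos": [340, 31, 105], "turn": [0, -70, 0]},
    {"grip": 0, "delta_pos": [380, 31, 115], "turn": [0, -80, 0]},
    {"grip": 0, "delta_pos": [410, 31, 122], "turn": [0, -90, 0]},
    {"grip": 0, "delta_pos": [421, 31, 123], "turn": [0, -100, 0]},
    {"grip": 0, "delta_pos": [421, 31, 123], "turn": [0, -110, 0]},
    {"grip": 0, "delta_pos": [421, 31, 123], "turn": [0, -120, 0]},
  ],
)

```text
time_s: 2.7
tcp_pos: [514.1, -309.0, 200.1]
eef_rot: [-0.272, -0.653, 0.653, 0.272]
ft_force: [-0.8, 0.3, 0.7]
finger_gap: -0.002
```

Run:
```python
from h import *
print(mv([513.8,-309.3,160],-104.3)); print(monitor.read_state())
```

```text
([-0.1, 40.1, 0.4], [-0.0, -31.0, 0.0])
{'time_s': 2.7, 'qpos': array([-2.80805927e-01,  3.64173264e-01,  1.82149668e-01,  9.05656910e-06,
       -1.38904853e+00,  1.06136098e+00]), 'dq': array([-2.81381069e-03, -3.93309008e-03, -1.95364567e-03,  1.16104075e-04,
        9.14472289e-04,  1.38719857e+00]), 'effort': array([ 1.95906479e-01, -4.43651211e+01,  2.36734378e+01,  5.32229081e+00,
        4.39636933e-03, -1.85395885e+00]), 'tcp_pos': array([ 514.05125939, -308.96366574,  200.10026593]), 'eef_rot': array([-0.27208216, -0.65261027,  0.65263877,  0.27227519]), 'ft_force': array([-0.81670036,  0.25148789,  0.69555456]), 'torque': array([0.0553769 , 0.02560905, 0.05320093]), 'finger_gap': -0.001548194458220051}
```

Emit:
play_rows(
  motion=[
    {"grip": 0, "delta_pos": [0, 10, 0], "turn": [0, -10, 0]},
    {"grip": 0, "delta_pos": [0, 20, 0], "turn": [0, -20, 0]},
    {"grip": 0, "delta_pos": [0, 30, 0], "turn": [0, -30, 0]},
    {"grip": 0, "delta_pos": [0, 35, 0.5], "turn": [0, -30, 0]},
    {"grip": 0, "delta_pos": [0, 40, 0.5], "turn": [0, -30, 0]},
    {"grip": 0, "delta_pos": [0, 40, 0.5], "turn": [0, -30, 0]},
  ],
)

```text
time_s: 3.45
tcp_pos: [513.3, -309.5, 160.1]
eef_rot: [0.097, 0.7, -0.7, -0.097]
ft_force: [-0.2, -0.4, 0.1]
finger_gap: 0.002
```

Run:
```python
from h import *
import cv2
s=monitor.read_state();print(s["tcp_pos"],s["ft_force"])
for c in("side","wrist"):
    im=viewer.grab_frame(c)
    if c=="side":
        u=proj(c,s["tcp_pos"]);print("tcp side px",u)
        im=cv2.resize(im[130:290,240:440],None,fx=4,fy=3.75,interpolation=2)
    else:
        for n in("slot_center","slot_end"):
            print(n,[(d['p'],d['xy']) for d in viewer.spot_point(c,n)][:2])
    cv2.imwrite(f"pics/{c}1.png",im[:,:,::-1])
```

```text
[ 513.33654418 -309.45193726  160.05585169] [-0.19460924 -0.40088587  0.09973899]
tcp side px [327.43668967 209.14852394]
slot_center [(0.84, [0.4266, 0.5758])]
slot_end [(0.59, [0.5192, 0.5887])]
```

View pics/side1.png

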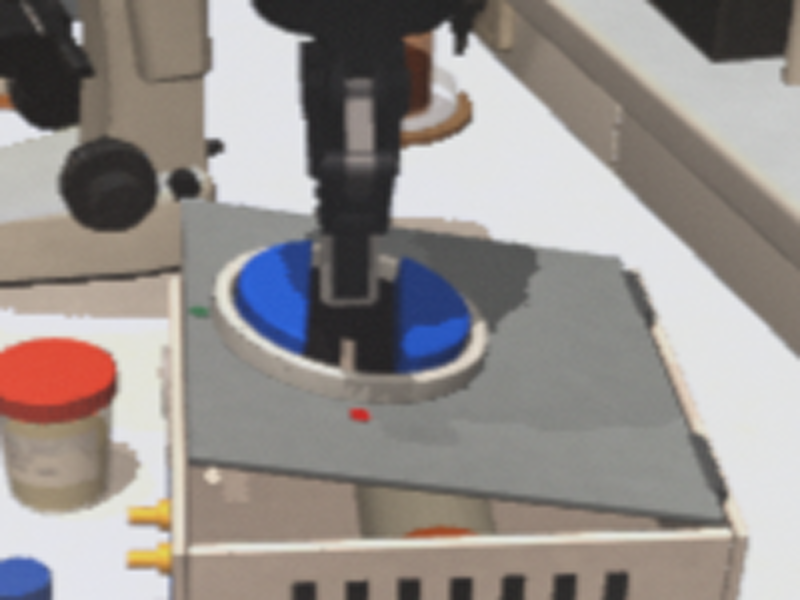

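View pics/wrist1.png

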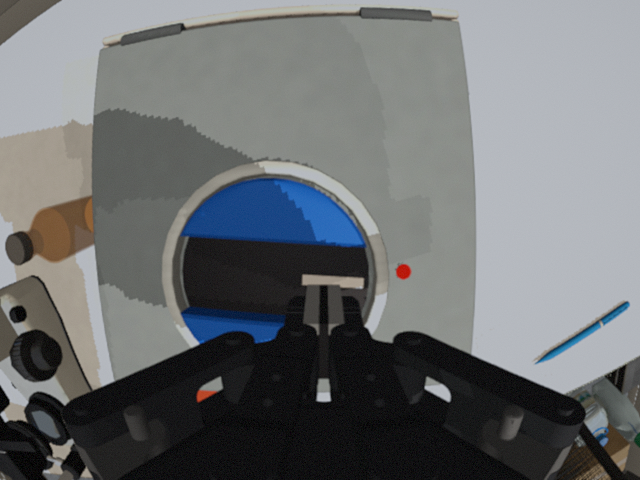

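Emit:
play_rows(
  motion=[
    {"grip": 0, "delta_pos": [0, 8, 0], "turn": [0, 0, 0]},
    {"grip": 0, "delta_pos": [0, 16, 0], "turn": [0, 0, 0]},
    {"grip": 0, "delta_pos": [0, 24, 0], "turn": [0, 0, 0]},
    {"grip": 0, "delta_pos": [0.5, 29, 0], "turn": [0, 0, 0]},
    {"grip": 0, "delta_pos": [1, 34, 0], "turn": [0, 0, 0]},
    {"grip": 0, "delta_pos": [1, 34, 0], "turn": [0, 0, 0]},
  ],
)

```text
time_s: 4.4
tcp_pos: [512.4, -309.3, 126.1]
eef_rot: [-0.096, -0.701, 0.701, 0.096]
ft_force: [-0.1, 1.0, 1.0]
finger_gap: -0.004
```

```bash
cat > look.py <<'E'
from h import *
import cv2,sys
s=monitor.read_state();print(s["tcp_pos"],s["ft_force"],s["torque"])
im=viewer.grab_frame("side");im=cv2.resize(im[130:290,240:440],None,fx=4,fy=3.75,interpolation=2)
cv2.imwrite(f"pics/{sys.argv[1]}.png",im[:,:,::-1])
E
python3 look.py s2
```

```text
[ 512.36320549 -309.27752816  126.06942751] [-0.09816681  1.04917435  1.03240774] [ 0.03964983  0.13482695 -0.00570528]
```

View pics/s2.png

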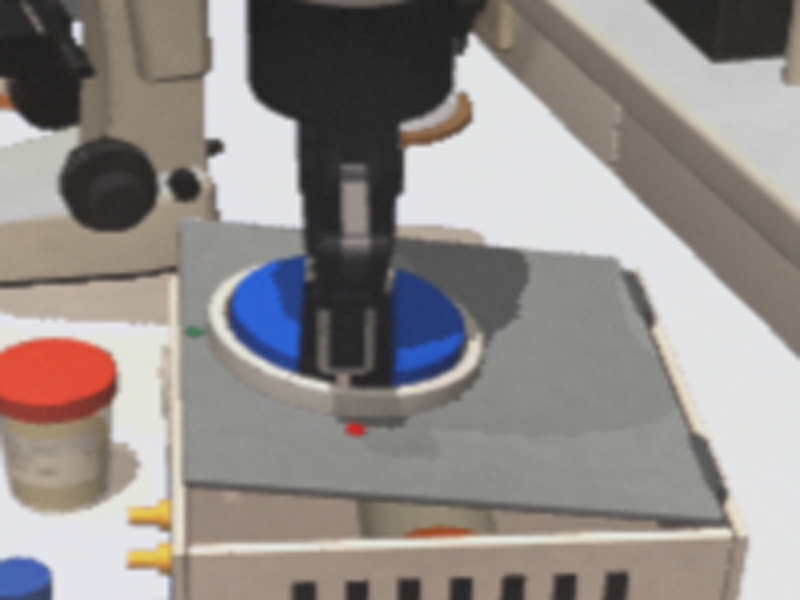

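Emit:
play_rows(
  motion=[
    {"grip": 0, "delta_pos": [0.5, 5, 0], "turn": [0, 0, 0]},
    {"grip": 0, "delta_pos": [1.5, 10, 0], "turn": [0, 0, 0]},
    {"grip": 0, "delta_pos": [2, 14, 0], "turn": [0, 0, 0]},
    {"grip": 0, "delta_pos": [2.5, 17, 0], "turn": [0, 0, 0]},
    {"grip": 0, "delta_pos": [3, 19.5, 0], "turn": [0, 0, 0]},
    {"grip": 0, "delta_pos": [3, 19.5, 0], "turn": [0, 0, 0]},
    {"grip": 0, "delta_pos": [3, 19.5, 0], "turn": [0, 0, 0]},
  ],
)

```text
time_s: 5.32
tcp_pos: [510.1, -308.7, 107.1]
eef_rot: [-0.096, -0.7, 0.701, 0.096]
ft_force: [1.4, -1.7, 4.5]
finger_gap: -0.001
```

```bash
python3 look.py s3
```

```text
[ 510.08978405 -308.65161276  107.09907736] [ 1.35297091 -1.71964169  4.52431824] [-0.70875618 -0.61071762  0.03974826]
```

View pics/s3.png

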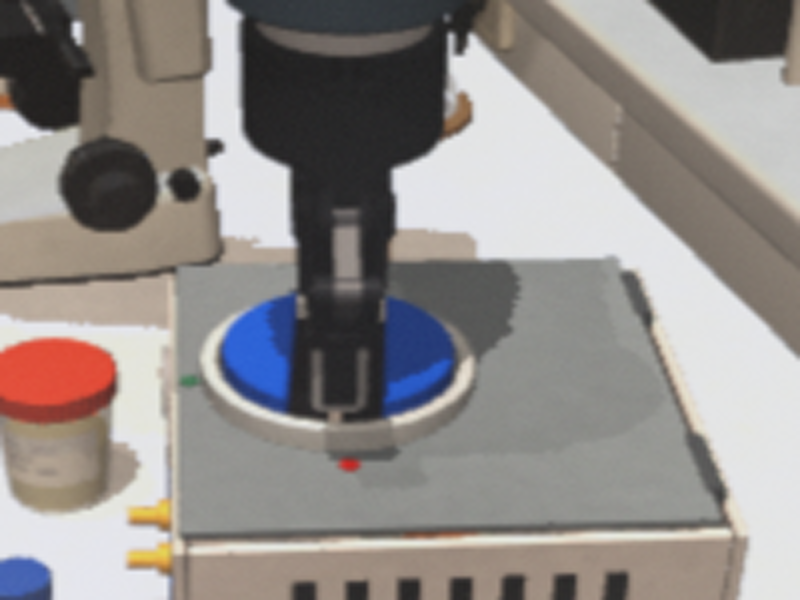

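Emit:
play_rows(
  motion=[
    {"grip": 0, "delta_pos": [0, 1, 0], "turn": [0, 0, 0]},
    {"grip": 0, "delta_pos": [0, 1.5, 0], "turn": [0, 0, 0]},
    {"grip": 0, "delta_pos": [0, 1.5, 0], "turn": [0, 0, 0]},
  ],
)

```text
time_s: 5.75
tcp_pos: [510.0, -308.6, 106.0]
eef_rot: [-0.096, -0.7, 0.701, 0.096]
ft_force: [1.3, -2.0, 7.0]
finger_gap: -0.001
```

Emit:
play_rows(
  motion=[
    {"grip": 0, "delta_pos": [0, 1, 0], "turn": [0, 0, 0]},
    {"grip": 0, "delta_pos": [0, 1, 0], "turn": [0, 0, 0]},
  ],
)

```text
time_s: 6.0
tcp_pos: [510.0, -308.7, 105.9]
eef_rot: [-0.097, -0.7, 0.701, 0.095]
ft_force: [-0.7, -0.3, 10.4]
finger_gap: -0.002
```

Emit:
play_rows(
  motion=[
    {"grip": 0, "delta_pos": [0, 1, 0], "turn": [0, 0, 0]},
    {"grip": 0, "delta_pos": [0, 1.5, 0], "turn": [0, 0, 0]},
  ],
)

```text
time_s: 6.25
tcp_pos: [510.2, -308.8, 105.7]
eef_rot: [-0.097, -0.7, 0.701, 0.095]
ft_force: [-3.6, 3.1, 19.1]
finger_gap: -0.003
```

Run:
```python
from h import *
p=np.load("p.npy");p[3]=0;s=monitor.read_state();print(s["tcp_pos"],s["ft_force"])
M=R.from_quat(s["eef_rot"]).as_matrix()
c=slot(p,0);d=s["tcp_pos"]-c;print("rel",d,np.hypot(d[0],d[1]))
# pump-frame angle
y=p[2];dx=np.cos(y)*d[0]+np.sin(y)*d[1];dy=-np.sin(y)*d[0]+np.cos(y)*d[1];print("f of tcp",np.arctan2(-dx,-dy))
a0=np.arctan2(d[1],d[0]);r0=np.hypot(d[0],d[1])
for k in range(0,101,5):
    a=a0-np.radians(k);t=c+[(r0)*np.cos(a),r0*np.sin(a),0]-np.array([0,0,0]);v=t-s["tcp_pos"];v[2]=0
    print(k,(M.T@v).round(1))
```

```text
[ 510.16614415 -308.78533547  105.70426474] [-3.55915247  3.11468959 19.14873894]
rel [ -5.90106106 -24.69079164  -0.29573526] 25.386171700049214
f of tcp -0.0024938548907828912
0 [0. 0. 0.]
5 [ 2.2 -0.  -0. ]
10 [ 4.4 -0.  -0.2]
15 [ 6.6 -0.  -0.6]
20 [ 8.7 -0.  -1.2]
25 [10.8 -0.  -2. ]
30 [12.8 -0.  -2.9]
35 [14.7 -0.  -4. ]
40 [16.5 -0.1 -5.3]
45 [18.2 -0.1 -6.8]
50 [19.8 -0.1 -8.3]
55 [ 21.2  -0.1 -10. ]
60 [ 22.4  -0.1 -11.9]
65 [ 23.5  -0.1 -13.8]
70 [ 24.5  -0.1 -15.8]
75 [ 25.2  -0.1 -17.9]
80 [ 25.8  -0.1 -20. ]
85 [ 26.1  -0.1 -22.2]
90 [ 26.3  -0.1 -24.4]
95 [ 26.3  -0.1 -26.6]
100 [ 26.1  -0.1 -28.8]
```

Emit:
play_rows(
  motion=[
    {"grip": 0, "delta_pos": [2.2, 0, 0], "turn": [0, 5, 0]},
    {"grip": 0, "delta_pos": [4.4, 0, -0.2], "turn": [0, 10, 0]},
    {"grip": 0, "delta_pos": [6.6, 0, -0.6], "turn": [0, 15, 0]},
    {"grip": 0, "delta_pos": [8.7, 0, -1.2], "turn": [0, 20, 0]},
    {"grip": 0, "delta_pos": [10.8, 0, -2], "turn": [0, 25, 0]},
    {"grip": 0, "delta_pos": [12.8, 0, -2.9], "turn": [0, 30, 0]},
    {"grip": 0, "delta_pos": [14.7, 0, -4], "turn": [0, 35, 0]},
    {"grip": 0, "delta_pos": [16.5, 0, -5.3], "turn": [0, 40, 0]},
    {"grip": 0, "delta_pos": [16.5, 0, -5.3], "turn": [0, 40, 0]},
  ],
)

```text
time_s: 7.38
tcp_pos: [496.9, -299.5, 105.8]
eef_rot: [0.332, 0.625, -0.625, -0.328]
ft_force: [0.1, 0.9, 16.0]
finger_gap: 0.001
```

```bash
python3 look.py s4
```

```text
[ 496.94675139 -299.45972081  105.79505394] [ 0.14272482  0.92137288 16.02244557] [ 0.36313835 -0.26551207 -0.00354688]
```

View pics/s4.png

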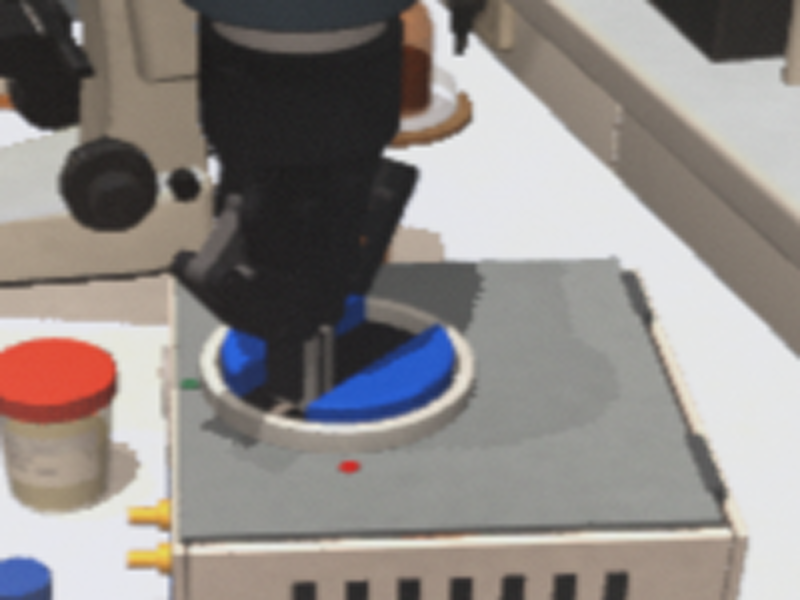

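Emit:
play_rows(
  motion=[
    {"grip": 0, "delta_pos": [2.2, 0, -0.1], "turn": [0, 5, 0]},
    {"grip": 0, "delta_pos": [4.4, 0, -0.4], "turn": [0, 10, 0]},
    {"grip": 0, "delta_pos": [6.6, 0, -0.9], "turn": [0, 15, 0]},
    {"grip": 0, "delta_pos": [8.7, 0, -1.5], "turn": [0, 20, 0]},
    {"grip": 0, "delta_pos": [10.7, 0, -2.4], "turn": [0, 25, 0]},
    {"grip": 0, "delta_pos": [12.7, 0, -3.4], "turn": [0, 30, 0]},
    {"grip": 0, "delta_pos": [14.6, 0, -4.6], "turn": [0, 35, 0]},
    {"grip": 0, "delta_pos": [16.3, 0, -5.9], "turn": [0, 40, 0]},
    {"grip": 0, "delta_pos": [18, 0, -7.4], "turn": [0, 45, 0]},
    {"grip": 0, "delta_pos": [19.5, 0, -9.1], "turn": [0, 50, 0]},
    {"grip": 0, "delta_pos": [19.5, 0, -9.1], "turn": [0, 50, 0]},
  ],
)

```text
time_s: 8.8
tcp_pos: [492.8, -278.9, 105.7]
eef_rot: [0.565, 0.428, -0.427, -0.562]
ft_force: [-1.9, -1.6, 16.2]
finger_gap: 0.001
```

```bash
python3 look.py s5
python3 - <<'E'
from h import *
import cv2
s=monitor.read_state()
for c in ("top","wrist"):
    im=viewer.grab_frame(c)
    if c=="top": im=cv2.resize(im[130:330,220:420],None,fx=3,fy=3,interpolation=2)
    cv2.imwrite(f"pics/{c}5.png",im[:,:,::-1])
E
```

```text
[ 492.77684262 -278.92101394  105.74171744] [-1.90976424 -1.5870017  16.24533942] [-0.53310581  0.34520296 -0.01258411]
```

View pics/s5.png

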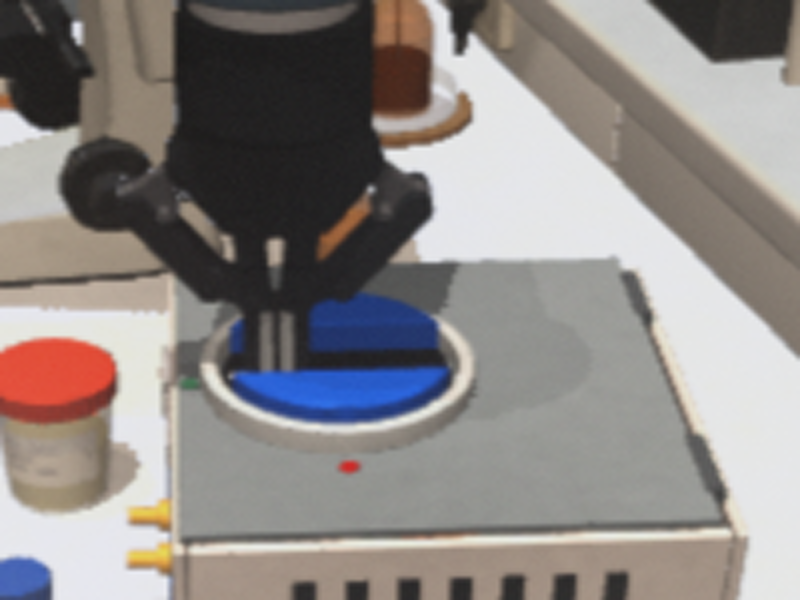

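View pics/wrist5.png

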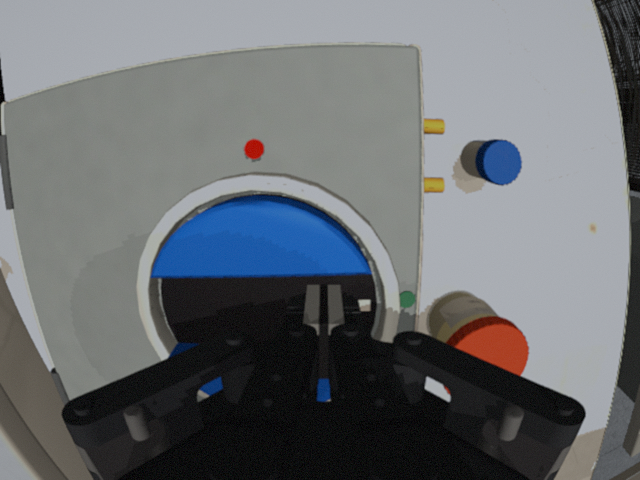

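Emit:
play_rows(
  motion=[
    {"grip": 0, "delta_pos": [1.5, 0, 0], "turn": [0, 0, 0]},
    {"grip": 0, "delta_pos": [3, 0, -0.2], "turn": [0, 0, 0]},
    {"grip": 0, "delta_pos": [4.5, 0, -0.4], "turn": [0, 0, 0]},
    {"grip": 0, "delta_pos": [6, 0, -0.7], "turn": [0, 0, 0]},
    {"grip": 0, "delta_pos": [6, 0, -0.7], "turn": [0, 0, 0]},
  ],
)

```text
time_s: 9.57
tcp_pos: [494.0, -275.2, 105.8]
eef_rot: [0.565, 0.427, -0.429, -0.561]
ft_force: [-2.6, -8.2, 15.1]
finger_gap: -0.002
```

```bash
python3 look.py s6
```

```text
[ 494.01726306 -275.18221501  105.77040495] [-2.59442831 -8.21161454 15.11009375] [-3.06180881  1.22106894  0.00363485]
```

View pics/s6.png

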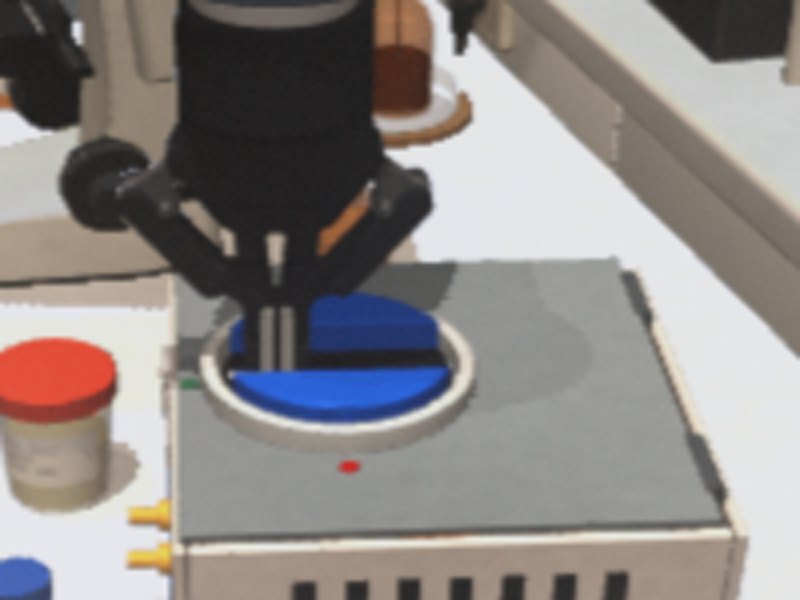

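Emit:
play_rows(
  motion=[
    {"grip": 0, "delta_pos": [2, 0, 0], "turn": [0, 0, 0]},
    {"grip": 0, "delta_pos": [4, 0, -0.5], "turn": [0, 0, 0]},
    {"grip": 0, "delta_pos": [5, 0, -0.5], "turn": [0, 0, 0]},
    {"grip": 0, "delta_pos": [5, 0, -0.5], "turn": [0, 0, 0]},
  ],
)

```text
time_s: 10.12
tcp_pos: [495.7, -270.8, 105.8]
eef_rot: [0.565, 0.427, -0.429, -0.561]
ft_force: [-3.6, -9.6, 16.0]
finger_gap: -0.002
```

Emit:
play_rows(
  motion=[
    {"grip": 0, "delta_pos": [0, -3, 0], "turn": [0, 0, 0]},
    {"grip": 0, "delta_pos": [-2, -6, 0], "turn": [0, 0, 0]},
    {"grip": 0, "delta_pos": [-4, -10, 0], "turn": [0, 0, 0]},
    {"grip": 0, "delta_pos": [-4, -18, 0], "turn": [0, 0, 0]},
    {"grip": 0, "delta_pos": [-4, -30, 0], "turn": [0, 0, 0]},
    {"grip": 0, "delta_pos": [-4, -50, 0], "turn": [0, 0, 0]},
    {"grip": 0, "delta_pos": [-4, -80, 0], "turn": [0, 0, 0]},
    {"grip": 0, "delta_pos": [-4, -120, 0], "turn": [0, 0, 0]},
    {"grip": 0, "delta_pos": [-4, -120, 0], "turn": [0, 0, 0]},
  ],
)

```text
time_s: 11.25
tcp_pos: [496.3, -271.7, 227.2]
eef_rot: [0.565, 0.429, -0.426, -0.561]
ft_force: [0.8, 0.3, 0.6]
finger_gap: -0.001
```

```bash
python3 look.py s7
python3 - <<'E'
from h import *
import cv2
for c in ("side","top","wrist"):
    im=viewer.grab_frame(c)
    for n in("slot_center","slot_end"): print(c,n,[(d['p'],(np.array(d['xy'])*[640,480]).round(1)) for d in viewer.spot_point(c,n)][:2])
    cv2.imwrite(f"pics/{c}7.png",im[:,:,::-1])
p=np.load("p.npy")
for a in (0,.02): 
  p[3]=a;p[4]=1.571;print(a,[(proj(c,slot(p,d))).round(1) for c in("side","top") for d in (0,30)])
E
```

```text
[ 496.32844634 -271.71236457  227.21333642] [0.77385273 0.29004401 0.64095365] [-0.02639376  0.05783899  0.01813644]
side slot_center [(0.94, array([324.6, 225.4]))]
side slot_end [(0.82, array([306.3, 226.9]))]
top slot_center []
top slot_end [(0.58, array([327.1, 253.9]))]
wrist slot_center [(0.86, array([288.6, 224.1]))]
wrist slot_end [(0.95, array([327.1, 225.9]))]
0 [array([323.7, 229.4]), array([305.7, 229.9]), array([329.4, 236.2]), array([325.1, 252. ])]
0.02 [array([323.8, 228. ]), array([305.8, 228.2]), array([329.4, 235.8]), array([325.1, 251.7])]
```

View pics/s7.png

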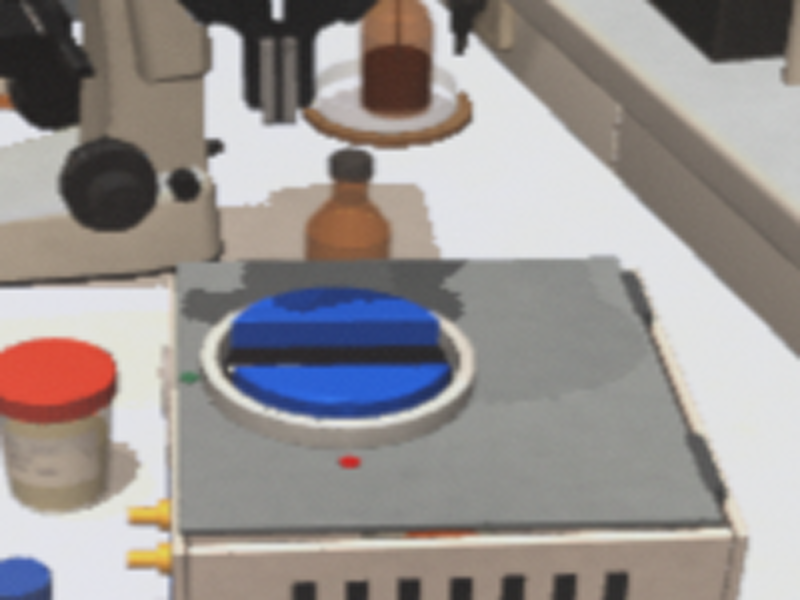

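View pics/wrist7.png

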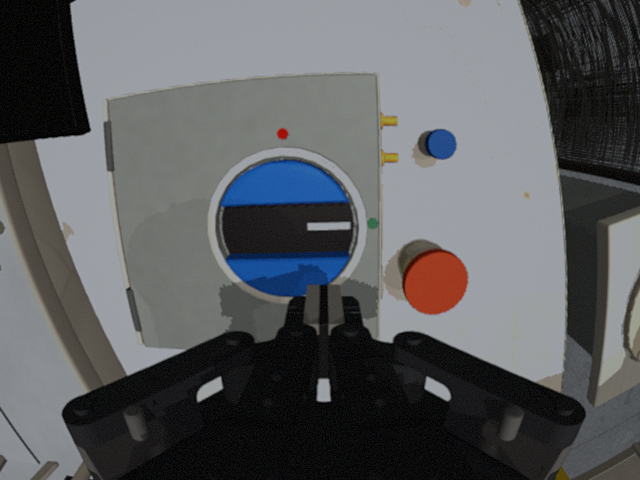

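```bash
python3 -c "
from cell import workorder
print(workorder.hand_in())"
```

```text
the job is handed in; nothing more can be done
None
```

The filter panel is shut and locked, and I have handed the job in at about 12 s of the 45 s allowed.

- **What I did:** I set the closed fingertip in the slot near its white-line end and pressed the panel down onto its stop. Holding about 15–19 N down, I swept the fastener clockwise about 90° until it stopped. At the stop, about 10 N sideways moved only the finger in the slot. I then unloaded and lifted the fingertip clear.
- **Last checks after letting go:**
  - The pictures show the white line pointing at the green mark.
  - The panel lies shut, with only the small play expected of the cam.
  - The vial, cup and jar stand where they were, judged by eye.
  - The force reading is back near zero.
- **What disagreed:** The networks' slot points in the last pictures lie 1–4 pixels from where my fitted model puts them. In the last top picture they did not find the slot centre.

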